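# Pour drainage balls into a flowerpot and keep the cup tipped over it

## Task

Lift the teal cup of clay drainage balls upright out of its wooden stand and pour all six balls into the terracotta flowerpot. Finish still holding the emptied cup raised over the pot and out of contact with it, tipped past level so that its mouth points downwards. Leave the black cup, the seedling and the dibber alone, and do not knock the flowerpot over or push it about.

Things in the scene. Friction and masses are not known exactly. Their poses are not given: they have to be found in the camera images.
- cup: Teal stiff plastic cup, upright in a well of the stand, six balls in its lower half; 100 mm tall, about 0.18 kg full. Origin: centre of underside, z to the mouth. Outer diameter 51 mm at the bottom, widening to 66 mm at height 62, straight 66 mm grip band from there up; wall 3, floor 5 mm. The upper 55 mm stand free above the stand. Bears a 30 N grip.
- cup_rim (a point): Centre of the teal cup's mouth, 100 mm above its underside, turns with the cup.
- stand: Fixed wooden block, 110 mm (its x) by 240 mm (its y) by 55 mm high, with two round wells 64 mm in diameter and 45 mm deep at its y = +65 mm and y = -65 mm. Origin: centre of its underside, on the bench. One well holds the teal cup, the other the black one.
- pot: Loose empty terracotta flowerpot, 0.6 kg, round, 95 mm tall, open at the top, outer diameter 100 mm at the foot and 144 mm at the rim, mouth 132 mm wide, wall 6 mm, floor 8 mm thick. Origin: centre of its underside, on the bench.
- ball0: Loose round brown clay ball with a smooth glaze, 18 mm in diameter, 10 g, in the teal cup at the start; it rolls out once the cup is tipped some 10 degrees past level. Origin: its centre.
- ball1: Loose round brown clay ball with a smooth glaze, 18 mm in diameter, 10 g, in the teal cup at the start; it rolls out once the cup is tipped some 10 degrees past level. Origin: its centre.
- ball2: Loose round brown clay ball with a smooth glaze, 18 mm in diameter, 10 g, in the teal cup at the start; it rolls out once the cup is tipped some 10 degrees past level. Origin: its centre.
- ball3: Loose round brown clay ball with a smooth glaze, 18 mm in diameter, 10 g, in the teal cup at the start; it rolls out once the cup is tipped some 10 degrees past level. Origin: its centre.
- ball4: Loose round brown clay ball with a smooth glaze, 18 mm in diameter, 10 g, in the teal cup at the start; it rolls out once the cup is tipped some 10 degrees past level. Origin: its centre.
- ball5: Loose round brown clay ball with a smooth glaze, 18 mm in diameter, 10 g, in the teal cup at the start; it rolls out once the cup is tipped some 10 degrees past level. Origin: its centre.
- spare_cup: Bystander: empty black cup of the same shape as the teal one, loose in the other well of the stand; top 110 mm above the bench. Origin: centre of its underside.
- seedling: Bystander: loose black square pot, 70 mm wide and 70 mm high, with a small plant reaching about 130 mm above the bench. Origin: centre of its underside.
- dibber: Bystander: loose dibber (planting stick) with a wooden handle, 180 mm long and 22 mm thick, lying on the bench. Origin: under its middle on the bench, its x axis points to the steel tip.
There are look-alikes about, which are no part of the job. What is meant by the cup is not yellow, and is the larger of those in its own colour. There is more than one size of the pot; the job needs the larger.

How it is judged:
By the outcome, as a careful person would: the job done as asked, in the order asked, and still so for the second after the job is handed in, while the arm keeps its last pose, push and grip.
It also fails if it takes over 50 s, if anything falls off the work surface, if the arm or the gripper's body presses on something with over 40 N, if the wrist force passes 120 N, or if a joint passes its speed limit or range.

## Robot

A 6-joint arm with a two-finger parallel gripper is mounted at the origin on the work surface. World frame = base frame: x ahead of the robot, y to its left, z up, the work surface at z = 0. Lengths are in m, angles in rad, forces in N, time in s.
With the tool pointing down it reaches from about 0.375 to 0.9 m from the base axis. Payload 3.1 kg.
Tool frame: the origin (TCP) lies midway between the tips of the shut fingers; the grasp point (between the pads) lies 19 mm behind it; z points along the fingers, y is the line along which they close (so a half turn about z gives the same grasp; the last joint's range is limited). The gripper opens to 87 mm and grips with 3 to 60 N. Pads are 19 mm wide; open, the fingers measure 117 mm over their backs; the gripper's body (75 mm by 190 mm) begins 51 mm behind the grasp point.
Start: joints at [-1.413, 0.527, 1.433, -0, 1.181, -0.178], TCP at [0.206, -0.59, 0.223] pointing down, gripper open.
Joint ranges: [-3.08, 3.08], [-0.75, 2.2], [0.22, 2.44], [-1.43, 4.57], [0, 2.65], [-2.85, 2.85]. Speed limits (rad/s): [2.79, 2.79, 3.14, 3.14, 3.14, 3.14].

## Interface

Orientations are given as a unit quaternion [x, y, z, w].
In Python, from cell import arm gives the robot as it stands. Calls block until the motion is done:
- arm.move_to(position, orientation): joint-space move of the TCP to a pose.
- arm.move_straight(position, attitude=None, speed=0.15, stop_force=None): straight line of the TCP; attitude=None keeps the orientation; speed is the mean speed in m/s. With stop_force (N) it stops when the force on the tool has changed by that much, and returns True; else False.
- arm.set_joints(angles): joint-space move.
- arm.open() and arm.close(grasp_force=None): open the fingers fully, or close them until they stop; grasp_force is the grip in N (None keeps the last).
- arm.hold(seconds).
- arm.solve_ik(position, orientation): joint angles nearest the present ones, or None.
- arm.camera(name): name is "side" or "top" or "wrist"; returns (picture, depth): 480x640x3 uint8, red, green, blue; 480x640 float32, m along the optical axis (not along the pixel's ray), 0 where there is no reading.
- arm.camera_model(name): a dict with "fx", "fy", "cx", "cy" (pixels), "R" (3x3) and "t" (3): a world point X has camera coordinates R X + t; the wrist camera has in their place "tool_from_camera" (4x4, takes a point from camera to tool coordinates, whose origin is the TCP and whose axes are the flange's). Camera axes: x right, y down, z forward; pixel columns grow to the right and rows downward; lengths in m; the calibration is good to about 2 mm. A picture is of the moment at which its call begins: read the wrist's pose just before it. camera_model takes no time and is no camera call.
A pose or a line that the arm cannot do raises arm.Unreachable and nothing moves.
- arm.job_done(): hands the job in; it is judged then, once.
Readings, each from a call of its own:
- arm.read_clock(): time.
- arm.read_joint_positions(): joint angles.
- arm.read_dq(): joint speeds.
- arm.read_joint_torque(): joint torques, N m.
- arm.read_tcp_pos(): TCP position.
- arm.read_orientation(): TCP orientation.
- arm.read_ft_force(): force on the tool from outside, world axes, zero at the start.
- arm.read_torque(): the same for the moment, N m.
- arm.read_grip_width(): finger opening in m.
- arm.read_grip_force(): force on a finger pad.
Only numpy, scipy, OpenCV 4.12 (cv2) and the standard library are available. Lean on these libraries where they do the work, as an engineer would, in place of code of your own. Each camera call takes 0.05 s, during which the arm holds its last target. There are 200 camera calls.

## Working session

There is one attempt and no reset: what is moved stays moved. The work goes in short steps, each a Python script; the robot and the scene stay as the last script left them, time stands still between calls to the robot, and variables do not carry over. Pictures are saved under pics/ and viewed, at most 10 in all, crops included, and the job is handed in when it is done.

```bash
mkdir -p pics; ls
python3 - <<'E'
from cell import arm
import cv2,numpy as np
for n in("top","side"):
    p,d=arm.camera(n); cv2.imwrite(f"pics/{n}0.png",p[:,:,::-1]); np.savez(f"{n}0.npz",p=p,d=d); m=arm.camera_model(n)
    R=np.array(m["R"]);print(n,m["fx"],m["cx"],m["cy"],(-R.T@m["t"]).round(3),R.round(2).tolist())
E
```

```text
pics
top 519.5240853930221 320.9226212680539 242.09079157321173 [0.462 0.017 1.152] [[0.02, -1.0, 0.01], [-0.99, -0.02, -0.1], [0.1, -0.01, -0.99]]
side 599.3747001057391 319.95743065551085 251.81854246825407 [0.133 0.874 0.956] [[-0.89, -0.46, 0.0], [-0.31, 0.6, -0.74], [0.34, -0.66, -0.67]]
```

View pics/top0.png

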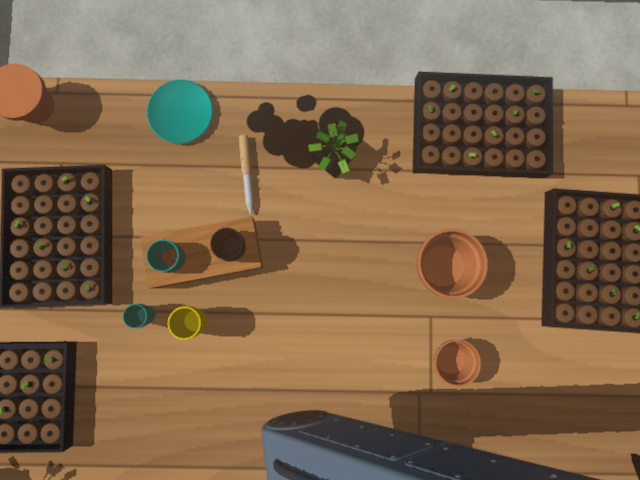

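View pics/side0.png

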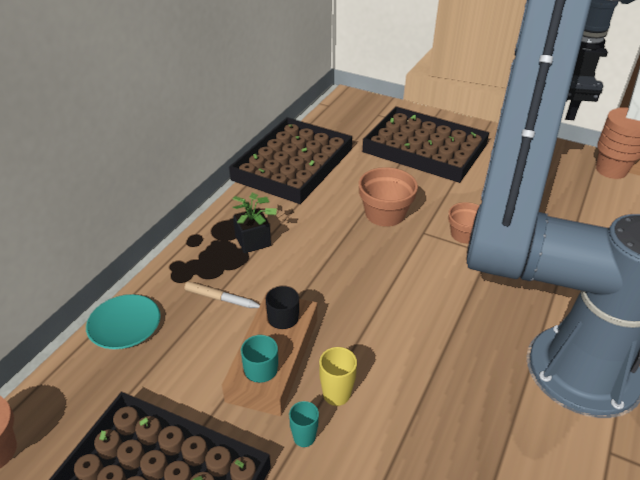

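Candidates in the top view:
- Cup: teal in the stand (163,256), small teal (136,316), yellow (185,323), teal saucer (180,112). I choose (163,256), side (260,358).
- Pot: large (452,263), small (457,362), orange one at the edge (18,90). I choose (452,263), side (388,195).

Obstacles are the black cup (228,244), the dibber (247,175) and the seedling (335,148).

```bash
cat > vis.py <<'E'
import numpy as np,cv2
from cell import arm
def ray(n,uv):
    m=arm.camera_model(n);R=np.array(m["R"]);uv=np.atleast_2d(uv).astype(float)
    d=np.c_[(uv[:,0]-m["cx"])/m["fx"],(uv[:,1]-m["cy"])/m["fy"],np.ones(len(uv))]@R
    return -R.T@np.array(m["t"]),d
def cloud(n,d):
    v,u=np.mgrid[:480,:640];c,r=ray(n,np.c_[u.ravel(),v.ravel()])
    return (c+r*d.reshape(-1,1)).reshape(480,640,3)
def circ(P):
    A=np.c_[2*P[:,:2],np.ones(len(P))];s=np.linalg.lstsq(A,(P[:,:2]**2).sum(1),rcond=None)[0]
    return s[:2].round(4),round(float(np.sqrt(s[2]+s[0]**2+s[1]**2)),4)
E
python3 - <<'E'
from vis import *
H={"teal":(80,97),"terra":(4,14)}
seeds={"top":dict(cup=(163,256,24),black=(228,244,24),pot=(452,263,42)),"side":dict(cup=(260,358,30),black=(283,307,26),pot=(388,195,36))}
for n in seeds:
    f=np.load(n+"0.npz");p,d=f["p"],f["d"];C=cloud(n,d);hsv=cv2.cvtColor(p,cv2.COLOR_RGB2HSV)
    for k,(u,v,r) in seeds[n].items():
        m=np.zeros((480,640),np.uint8);cv2.circle(m,(u,v),r,255,-1)
        if k=="cup":m&=cv2.inRange(hsv,(75,80,20),(100,255,255))
        if k=="black":m&=cv2.inRange(hsv,(0,0,0),(180,255,75))
        if k=="pot":m&=cv2.inRange(hsv,(2,70,60),(14,255,255))
        m=(m>0)&(d>0);P=C[m];zt=np.percentile(P[:,2],97)
        T=P[P[:,2]>zt-.005];print(n,k,len(P),"ztop",zt.round(4),"z pct",np.percentile(P[:,2],[1,50,99.5]).round(3),len(T),circ(T),(T[:,:2].min(0)+T[:,:2].max(0))/2)
    m=(abs(C[:,:,2]-.055)<.006)&(d>0);lab=cv2.connectedComponentsWithStats(m.astype(np.uint8))
    for i in range(1,lab[0]):
        if lab[2][i,4]>900:
            Q=C[lab[1]==i];print(n,"z55",lab[2][i],Q.mean(0).round(3),cv2.minAreaRect(Q[:,:2].astype(np.float32)),Q[:,2].std())
f=np.load("top0.npz")["p"][200:350,100:290,::-1];g=np.load("side0.npz")["p"][260:460,180:380,::-1]
cv2.imwrite("pics/crop.png",np.hstack([cv2.resize(f,(500,395)),cv2.resize(g,(395,395))])[:, :800] if 0 else np.hstack([cv2.resize(f,(420,332)),cv2.resize(g,(332,332))]))
E
```

```text
top cup 190 ztop 0.1131 z pct [0.015 0.108 0.115] 98 (array([0.536, 0.325]), 0.031) [0.53616458 0.32406469]
top black 880 ztop 0.111 z pct [0.011 0.05  0.112] 117 (array([0.5624, 0.1981]), 0.0308) [0.56283802 0.19748961]
top pot 4429 ztop 0.0961 z pct [-0.003  0.028  0.098] 624 (array([ 0.5327, -0.2613]), 0.0684) [ 0.53310471 -0.26101983]
top z55 [ 140  217  121   72 3945] [0.547 0.258 0.055] ((0.5490994453430176, 0.26309168338775635), (0.1106400191783905, 0.2413359135389328), 11.763916969299316) 0.00201031555229633
side cup 1454 ztop 0.1113 z pct [0.044 0.085 0.113] 208 (array([0.5357, 0.3275]), 0.0311) [0.53510434 0.32632541]
side black 1262 ztop 0.111 z pct [0.001 0.084 0.113] 171 (array([0.5621, 0.2005]), 0.0311) [0.56165949 0.20095101]
side pot 3414 ztop 0.096 z pct [-0.003  0.052  0.098] 400 (array([ 0.5322, -0.2594]), 0.0687) [ 0.53277632 -0.26086922]
side z55 [ 221  292   96  109 3504] [0.537 0.285 0.056] ((0.5495277643203735, 0.26359444856643677), (0.1125568076968193, 0.24372096359729767), 11.796233177185059) 0.0019782928721781322
```

View pics/crop.png

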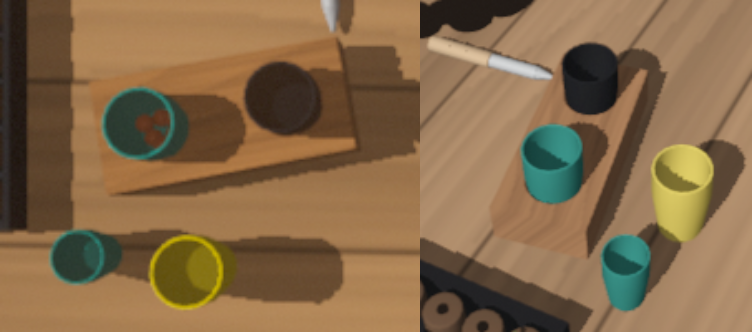

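The crop confirms it: the chosen teal cup sits in the stand with brown balls inside. The small teal cup and the yellow cup are outside the stand. Next I'll search for grasp and pour attitudes.

```bash
cat > pl.py <<'E'
from vis import *
from scipy.spatial.transform import Rotation as Ro
CUP=np.array([.536,.3265]);POT=np.array([.5327,-.2605])
def rot(yaw,pitch,flip=0,roll=0):
    c,s,cp,sp=np.cos(yaw),np.sin(yaw),np.cos(pitch),np.sin(pitch)
    z=np.array([cp*c,cp*s,-sp]);y=np.array([-s,c,0])*(-1 if flip else 1)
    return Ro.from_matrix(np.c_[np.cross(y,z),y,z])*Ro.from_euler("z",roll)
def tcp(g,R): return np.asarray(g)+.019*R.as_matrix()[:,2]
def ik(g,R): return arm.solve_ik(tcp(g,R),R.as_quat())
E
python3 - <<'E'
from pl import *
f=np.load("top0.npz");C=cloud("top",f["d"])
for k,(u,v,r) in dict(yellow=(185,323,22),steal=(136,316,17),seed=(335,148,30),dib=(248,175,40)).items():
    m=np.zeros((480,640),np.uint8);cv2.circle(m,(u,v),r,255,-1);P=C[(m>0)];zt=np.percentile(P[:,2],98.5);T=P[P[:,2]>zt-.008];print(k,zt.round(3),T.mean(0).round(3))
print("tray z",C[235,55].round(3),C[260,108].round(3))
f=np.load("side0.npz")["p"][0:140,480:640,::-1];cv2.imwrite("pics/grip.png",cv2.resize(f,(640,560)))
for p in (20,30,40):
  for yaw in range(-120,121,15):
    for fl in (0,1):
        R=rot(np.radians(yaw),np.radians(p),fl);o=[]
        for g in ([*CUP,.091],[*CUP,.22],[*POT,.22]):
            q=ik(g,R);o.append(None if q is None else np.round(q,2).tolist())
        if any(x is not None for x in o):print(p,yaw,fl,o)
E
```

```text
yellow 0.102 [0.404 0.27  0.136]
steal 0.078 [0.415 0.374 0.11 ]
seed 0.126 [ 0.771 -0.002  0.181]
dib 0.023 [0.727 0.171 0.062]
tray z [0.584 0.593 0.008] [0.53  0.469 0.019]
20 -120 0 [[0.57, 1.25, 0.75, -0.58, 2.23, 1.01], [0.57, 1.1, 0.76, -0.65, 2.35, 0.91], [-0.21, 0.85, 1.45, -1.1, 1.56, 0.78]]
20 -120 1 [[0.57, 1.25, 0.75, -0.58, 2.23, -2.13], [0.57, 1.1, 0.76, -0.65, 2.35, -2.24], [-0.21, 0.85, 1.45, -1.1, 1.56, -2.36]]
20 -105 0 [[0.64, 1.21, 0.87, -0.73, 2.06, 0.91], [0.64, 1.05, 0.88, -0.79, 2.17, 0.79], [-0.19, 0.79, 1.63, -1.28, 1.36, 0.83]]
20 -105 1 [[0.64, 1.21, 0.87, -0.73, 2.06, -2.23], [0.64, 1.05, 0.88, -0.79, 2.17, -2.35], [-0.19, 0.79, 1.63, -1.28, 1.36, -2.31]]
20 -90 0 [[0.7, 1.16, 1.02, -0.85, 1.87, 0.86], [0.7, 1.0, 1.04, -0.9, 1.97, 0.73], None]
20 -90 1 [[0.7, 1.16, 1.02, -0.85, 1.87, -2.28], [0.7, 1.0, 1.04, -0.9, 1.97, -2.41], None]
20 -75 0 [[0.75, 1.11, 1.2, -0.99, 1.67, 0.85], [0.75, 0.93, 1.21, -1.01, 1.76, 0.71], [-0.24, 0.71, 1.98, 4.4, 1.04, 1.12]]
20 -75 1 [[0.75, 1.11, 1.2, -0.99, 1.67, -2.29], [0.75, 0.93, 1.21, -1.01, 1.76, -2.43], [-0.24, 0.
[... 10766 characters left out ...]
 0.6, 1.74, 1.02, 1.11, 2.5], [-0.89, 0.79, 1.27, 0.52, 1.79, 2.18]]
40 90 1 [[-0.01, 0.83, 1.78, 1.16, 0.99, -0.92], [-0.01, 0.6, 1.74, 1.02, 1.11, -0.64], [-0.89, 0.79, 1.27, 0.52, 1.79, -0.96]]
40 105 0 [[0.01, 0.86, 1.63, 0.94, 1.17, 2.26], [0.01, 0.66, 1.59, 0.87, 1.32, 2.46], [-0.82, 0.84, 1.16, 0.39, 1.93, 2.04]]
40 105 1 [[0.01, 0.86, 1.63, 0.94, 1.17, -0.88], [0.01, 0.66, 1.59, 0.87, 1.32, -0.68], [-0.82, 0.84, 1.16, 0.39, 1.93, -1.1]]
40 120 0 [[0.04, 0.91, 1.47, 0.77, 1.35, 2.25], [0.04, 0.72, 1.44, 0.75, 1.51, 2.4], [-0.75, 0.88, 1.06, 0.25, 2.04, 1.88]]
40 120 1 [[0.04, 0.91, 1.47, 0.77, 1.35, -0.89], [0.04, 0.72, 1.44, 0.75, 1.51, -0.74], [-0.75, 0.88, 1.06, 0.25, 2.04, -1.26]]
```

View pics/grip.png

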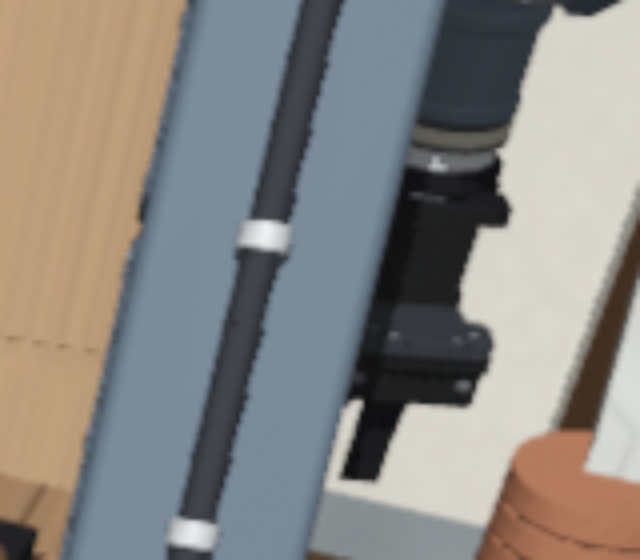

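The gripper's body is thin across its x axis (lower right, around (440,350)), so a side grasp pitched down from the free +y end of the stand will clear. The plan is to pour by rolling the wrist.

```bash
cat >> pl.py <<'E'
YAW,P0,P1=np.radians(-100),np.radians(35),np.radians(18)
R0=rot(YAW,P0); UT=R0.as_matrix().T[:,2]; G0=np.array([*CUP,.091]); ZP=.185
def pour(s):   # s 0..1 -> (g,R)
    R=rot(YAW,P0+(P1-P0)*s,0,-np.pi*s*.98);u=R.apply(UT)
    h=u*[1,1,0];nh=np.linalg.norm(h);h=h/max(nh,1e-6)
    dn=np.array([0,0,-1.])+u*u[2];dn/=max(np.linalg.norm(dn),1e-6)
    lip=.019*u+.033*dn; g=np.array([*POT,ZP])
    w=min(1,s/.3); g[:2]-=w*(lip[:2]+.015*h[:2])
    return g,R,np.degrees(np.arccos(u[2]))
E
cat > go1.py <<'E'
from pl import *
z=R0.as_matrix()[:,2]; pre=G0-.12*z; hi=pre+[0,0,.15]
for n,g in dict(hi=hi,pre=pre,g=G0,lift=G0+[0,0,.16],over=[*POT,.25]).items():
    q=ik(g,R0);print(n,np.round(g,3),None if q is None else np.round(q,2))
for s in np.linspace(0,1,11):
    g,R,t=pour(s);q=ik(g,R);print(round(s,1),round(t),g.round(3),None if q is None else np.round(q,2))
E
python3 go1.py
```

```text
hi [0.553 0.423 0.31 ] [ 0.71  0.98  0.62 -0.72  2.23  0.64]
pre [0.553 0.423 0.16 ] [ 0.71  1.11  0.72 -0.63  2.05  0.8 ]
g [0.536 0.326 0.091] [ 0.63  1.07  1.04 -0.62  1.78  0.92]
lift [0.536 0.326 0.251] [ 0.63  0.89  0.99 -0.66  1.97  0.77]
over [ 0.533 -0.26   0.25 ] [-0.25  0.61  1.66 -1.12  1.14  0.58]pl.py:18: RuntimeWarning: invalid value encountered in arccos
  return g,R,np.degrees(np.arccos(u[2]))
Traceback (most recent call last):
  File "go1.py", line 6, in <module>
    g,R,t=pour(s);q=ik(g,R);print(round(s,1),round(t),g.round(3),None if q is None else np.round(q,2))
                                             ~~~~~^^^
ValueError: cannot convert float NaN to integer
```

```bash
sed -i 's/np.arccos(u\[2\])/np.arccos(np.clip(u[2],-1,1))/' pl.py; python3 go1.py | tail -11
python3 - <<'E'
from pl import *
z=R0.as_matrix()[:,2]; pre=G0-.12*z; hi=pre+[0,0,.15];Q=R0.as_quat()
arm.move_to(tcp(hi,R0),Q); arm.move_straight(tcp(pre,R0),speed=.2)
print(arm.read_clock(),arm.read_tcp_pos(),tcp(pre,R0),arm.read_ft_force())
p,d=arm.camera("wrist");q,_=arm.camera("side")
cv2.imwrite("pics/pre.png",np.hstack([cv2.resize(p,(400,300)),cv2.resize(q,(400,300))])[:,:,::-1])
E
```

```text
0.0 0 [ 0.533 -0.26   0.185] [-0.25  0.72  1.69 -1.18  1.09  0.72]
0.1 15 [ 0.515 -0.261  0.185] [-0.25  0.72  1.74 -1.22  1.09  0.47]
0.2 30 [ 0.498 -0.264  0.185] [-0.25  0.72  1.78 -1.27  1.09  0.22]
0.3 44 [ 0.482 -0.27   0.185] [-0.26  0.72  1.82 -1.32  1.1  -0.03]
0.4 59 [ 0.486 -0.274  0.185] [-0.26  0.74  1.81 -1.34  1.12 -0.32]
0.5 74 [ 0.493 -0.276  0.185] [-0.25  0.76  1.8  -1.36  1.15 -0.62]
0.6 88 [ 0.502 -0.277  0.185] [-0.24  0.78  1.77 -1.37  1.18 -0.92]
0.7 101 [ 0.511 -0.277  0.185] [-0.23  0.8   1.75 -1.38  1.21 -1.23]
0.8 113 [ 0.519 -0.275  0.185] [-0.22  0.82  1.73 -1.39  1.24 -1.53]
0.9 122 [ 0.526 -0.272  0.185] [-0.21  0.83  1.71 -1.4   1.27 -1.83]
1.0 127 [ 0.53  -0.271  0.185] [-0.2   0.85  1.7  -1.41  1.3  -2.13]
4.725 [0.55105789 0.4084319  0.15047244] [0.55036667 0.40797744 0.14893122] [1.09900749 0.57623585 0.865361  ]
```

View pics/pre.png

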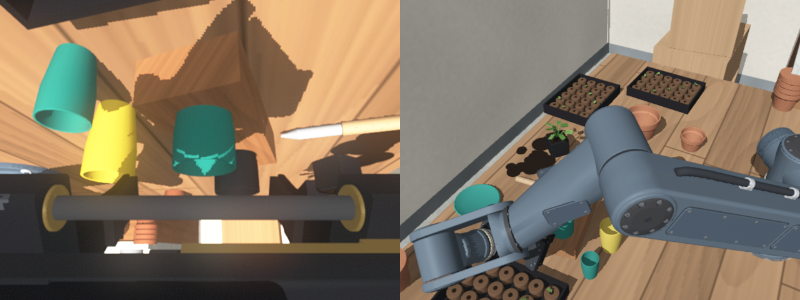

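In the wrist view (left half) the teal cup sits at (205,140), central between the fingers. The small teal cup (65,85) and the yellow one (110,140) are clear to the left. Next I'll grasp and lift.

Run:
```python
from pl import *
hit=arm.move_straight(tcp(G0,R0),speed=.08,stop_force=8)
print(hit,arm.read_tcp_pos(),tcp(G0,R0),arm.read_ft_force())
if not hit:
    arm.close(25);print(arm.read_grip_width(),arm.read_grip_force(),arm.read_ft_force())
    arm.move_straight(tcp(G0+[0,0,.16],R0),speed=.08)
    arm.hold(.2);print(arm.read_clock(),arm.read_tcp_pos(),arm.read_grip_width(),arm.read_ft_force())
    p,d=arm.camera("wrist");q,_=arm.camera("top")
    cv2.imwrite("pics/lift.png",np.hstack([cv2.resize(p,(400,300)),cv2.resize(q,(400,300))])[:,:,::-1])
```

```text
False [0.53351052 0.31165861 0.0803353 ] [0.53329736 0.31117256 0.08010205] [-0.23646261  0.4864041   0.62225922]
0.06606565901675494 24.937562497216277 [0.32215846 0.08009975 0.07789505]
9.3417 [0.53324617 0.31115228 0.23989813] 0.06652692961294931 [-1.10625238 -0.49355908 -1.84049774]
```

View pics/lift.png

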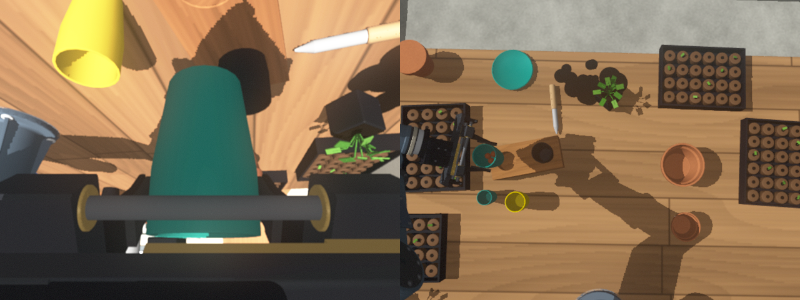

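The cup is up and upright, and the balls still show inside it in the top view at (487,155). Next I'll carry it across and pour.

Run:
```python
from pl import *
arm.move_straight(tcp([*POT,.245],R0),speed=.2)
print(arm.read_clock(),arm.read_tcp_pos(),arm.read_grip_width())
for s in [.15,.3,.45,.58,.64,.7,.75,.8,.85,.9,.95,1]:
    g,R,t=pour(s); g[2]+=.06*np.clip((.58-s)/.28,0,1)
    arm.move_to(tcp(g,R),R.as_quat())
    if s>.6: arm.hold(.3)
print(t,arm.read_clock()); arm.hold(1)
u=Ro.from_quat(arm.read_orientation()).apply(UT)
print(arm.read_tcp_pos(),u,arm.read_grip_width(),arm.read_ft_force(),arm.read_clock())
p,d=arm.camera("side");q,e=arm.camera("top")
a=cv2.resize(p[80:300,260:560],(400,293));b=cv2.resize(q[140:360,320:620],(400,293))
cv2.imwrite("pics/end.png",np.hstack([a,b])[:,:,::-1])
```

```text
12.525 [ 0.53015906 -0.27533849  0.23404767] 0.06674603299658842
126.88979092598014 18.8583
[ 0.5271129  -0.28837764  0.17913064] [ 0.18921441  0.77707871 -0.60028876] 0.06639502752595315 [ 0.91156138 -0.44641687 -0.6734263 ] 19.8583
```

View pics/end.png

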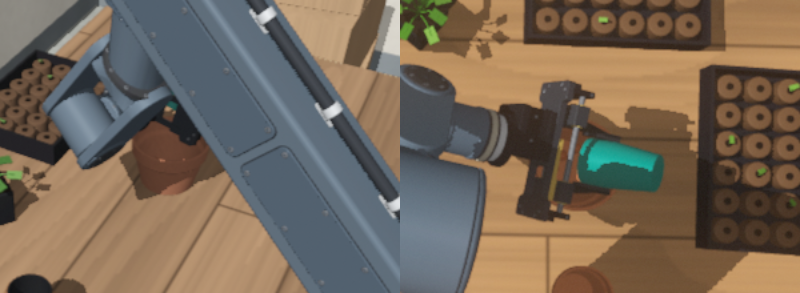

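The cup is tipped to 127° over the pot, with its mouth at (590,150) in the right half, and no balls show on the bench. The arm hides the pot's inside, so I'll raise the cup and look with the wrist camera.

Run:
```python
from pl import *
x=np.array(arm.read_tcp_pos())
p,_=arm.camera("wrist")
try: arm.move_straight(x+[0,0.03,.15],speed=.15)
except arm.Unreachable: print("unr"); arm.move_straight(x+[0,0,.08],speed=.15)
q,_=arm.camera("wrist");t,d=arm.camera("top");s,_=arm.camera("side")
print(arm.read_clock(),arm.read_tcp_pos(),arm.read_ft_force())
c=lambda a:cv2.resize(a,(400,293))
cv2.imwrite("pics/chk.png",np.vstack([np.hstack([c(p),c(q)]),np.hstack([c(t[180:340,360:580]),c(s[80:300,260:560])])])[:,:,::-1])
```

```text
21.325 [ 0.52680514 -0.25850341  0.32801694] [-0.27052119 -1.08353859 -0.72829126]
```

View pics/chk.png

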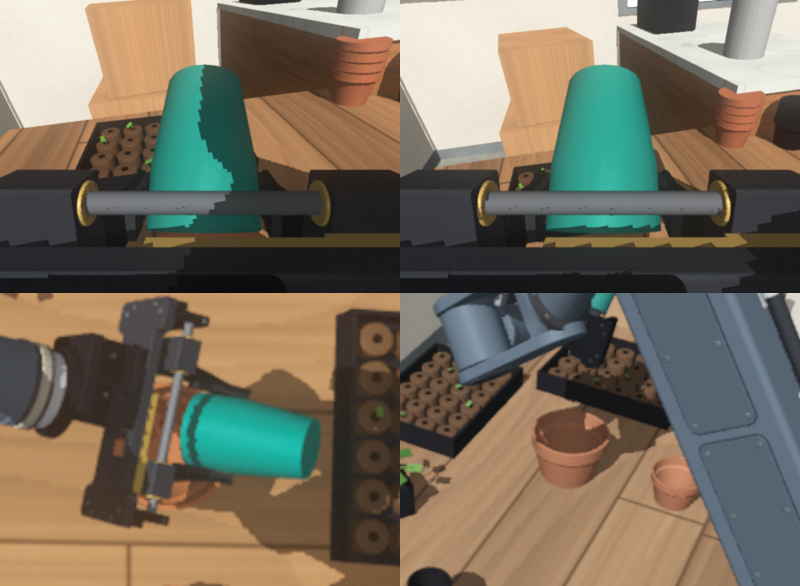

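The pot stands undisturbed (lower right, (570,450)). Its floor is out of view, so I'll swing the base aside briefly, count the balls and swing back.

Run:
```python
from pl import *
j=np.array(arm.read_joint_positions())
arm.set_joints(j+[.45,0,0,0,0,0])
t,d=arm.camera("top"); np.savez("t1.npz",p=t,d=d);print(arm.read_clock())
C=cloud("top",d);m=(np.hypot(C[...,0]-POT[0],C[...,1]-POT[1])<.09)&(C[...,2]>.088)
print("pot rim",circ(C[m]))
cv2.imwrite("pics/pot.png",np.hstack([cv2.resize(t[210:310,400:510],(396,360),interpolation=cv2.INTER_CUBIC),cv2.resize(t[:,:,:],(400,360))])[:,:,::-1])
```

```text
22.3917
pot rim (array([ 0.5326, -0.2611]), 0.0683)
```

View pics/pot.png

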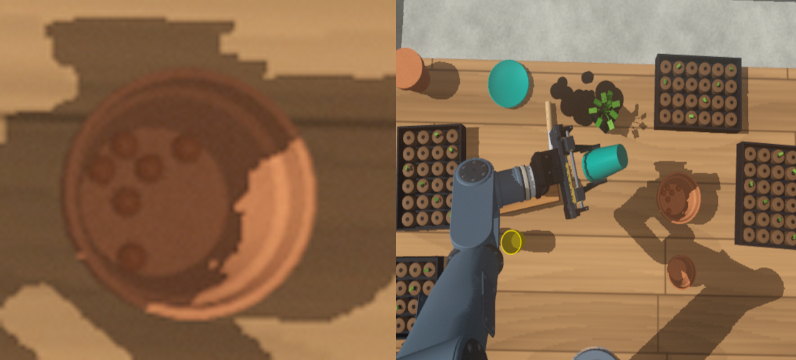

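All six balls are in the pot, at (122,142), (100,168), (148,165), (187,147), (127,200) and (132,257). The pot has moved less than 1 mm. I'll swing back over it and hand in.

Run:
```python
from pl import *
j=np.array(arm.read_joint_positions())
arm.set_joints(j-[.45,0,0,0,0,0])
g,R,t=pour(1);g[2]+=.05
arm.move_straight(tcp(g,R),R.as_quat(),speed=.12);arm.hold(.5)
u=Ro.from_quat(arm.read_orientation()).apply(UT)
print(np.array(arm.read_tcp_pos())-tcp(g,R),(g+.019*u)[:2]-POT,u[2],arm.read_grip_width(),arm.read_clock())
print(arm.job_done())
```

```text
[3.11741756e-05 2.94524785e-05 1.59460006e-04] [0.00114108 0.0046721 ] -0.6002592767582459 0.06623330548819346 24.9167
the job is handed in; nothing more can be done
None
```

All six balls are in the larger flowerpot, which moved less than 1 mm, and I handed the job in at 24.9 s with the empty teal cup held about 127° from upright, clear above the pot.

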